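Fill the desk caddy and lift it ready to carry

ROBOT

A 6-joint arm with a two-finger parallel gripper is mounted at the origin on the work surface. World frame = base frame: x ahead of the robot, y to its left, z up, the work surface at z = 0. Lengths are in mm, angles in rad, forces in N, time in s.
With the tool pointing down it reaches from about 350 to 875 mm from the base axis. Payload 4.2 kg.
Tool frame: the origin (TCP) lies at the very end of the fingers, on their centre line; the grasp point (between the pads) lies 19 mm behind it; y points along the fingers, z is the direction in which the jaws open and shut, and the axes are right-handed (so a half turn about y gives the same grasp; the last joint's range is limited). The gripper opens to 85 mm and grips with 20 to 120 N. Pads are 22 mm wide; open, the fingers measure 114 mm over their backs; the gripper's body (76 mm by 85 mm) begins 54 mm behind the grasp point. The pads swing forward as they close: fully open they stand 13 mm farther back than shut.
Start: joints at [-0.946, 0.385, 0.008, 0, -1.194, -0.259], TCP at [223.574, -583.621, 231.312] pointing down, gripper open.
Joint ranges: [-3.14, 3.14], [-1.21, 2.06], [-1.07, 1.41], [-3.16, 2.05], [-2.99, -0.16], [-3.1, 3.1]. Speed limits (rad/s): [2.79, 2.79, 3.14, 3.14, 3.14, 3.14].

INTERFACE

Orientations are given as a unit quaternion [x, y, z, w].
In Python, from bench import arm gives the robot as it stands.
- The arm moves only by the shell command python3 -m creep 'ROWS'. ROWS is JSON, a list of rows, each an object with "delta_pos": the shift along the tool's x, y, z in mm, a list of three; "rot": the turn, a rotation vector about the tool's x, y, z in rad, a list of three; "jaw": the finger opening in mm, from 0 to 85.4. A call has exactly 10 rows; each row shifts and turns the commanded pose from where the row before left it, along the tool's axes as they then stand; what a row does not reach is not made up. A row lasts 1/12 s, in which the tool goes at most 41.7 mm and 7.16 degrees, less where a joint would pass 70% of its speed; a pose out of reach is approached as far as the arm can. A call is refused whole if a number of a shift passes 41.7 or a number of a turn 0.125, either way. A call with a gripper value outside its range is refused whole. The fingers move at their own pace and stop on an object; the grip force is fixed at half the most. Time passes only in rows, so rows that do not move let the fingers close, or fill a call up. It gives the time, the measured TCP pose, the force and the opening at its end, in the units of the state.
- arm.read_state(): the state, without advancing time (a new reading comes with each control period).
- arm.get_image(name): name is "scene" or "top" or "wrist"; returns the picture (384x512x3 uint8, red, green, blue); there is no depth.
- arm.calibration(name): a dict with "intrinsics" (3x3 intrinsics, pixels), "dist_coeffs" ([k1, k2, p1, p2, k3] as OpenCV has them; the pictures are not rectified), "R" (3x3) and "t" (3): a world point X has camera coordinates R X + t. Camera axes: x right, y down, z forward; pixel columns grow to the right and rows downward; lengths in mm; the calibration is good to about 2 mm. A picture is of the moment at which its call begins: read the wrist's pose just before it. calibration takes no time and is no camera call; for the wrist camera it gives the pose at the moment of the call.
- arm.job_done(): hands the job in, once; it reports no verdict.
Trained networks look in the newest picture that a camera, given by its name, has taken for a name from the list of things; names that differ only in an ending like _2 or _b are one class to them, and where a whole thing is asked for, a point or a joint stands for the part that bears it (a point fixed in the world has none). Each returns a list of dicts, best first, with "p" (0 to 1); they miss things now and then, are a little off and sometimes report something else, mostly with a low value. They report only what shows in the picture. A call takes as long as a camera call. They do not tell look-alikes from the thing itself.
- arm.find_in(camera, target): "location" ([column, row] in pixels, amid what is visible of it).
- arm.masks_of(camera, target): "pixels" (384x512 bool, what is visible of it) and "location" ([column, row] in pixels, amid what is visible of it).
The state is a dict: "clock": time; "joints": joint angles; "joint_vel": joint speeds; "joint_efforts": joint torques, N m; "position": TCP position; "ee_rot": TCP orientation; "contact_force": force on the tool from outside, world axes, zero at the start; "wrist_torque": the same for the moment, N m; "gripper_width": finger opening in mm.
Only numpy, scipy, OpenCV 4.12 (cv2) and the standard library are available. Lean on these libraries where they do the work, as an engineer would, in place of code of your own. Each camera call takes 0.05 s, during which the arm holds its last target. There are 200 camera calls.

TASK

Pack the small round jar with the wooden lid and the square metal tin into the two empty places of the plywood desk caddy, setting each gently down so that it stands upright on the caddy's floor beside what is already there. Then take the caddy by its handle bar and lift it, level and with all four things still standing in it, until it is at least 12 cm clear of the desk. Finish while still holding it there, steady and level; do not put it down or let go, and leave the other desk things alone.

Things in the scene. Friction and masses are not known exactly. Their poses are not given: they have to be found in the camera images.
- caddy: Plywood desk caddy, loose, 0.4 kg empty. Outside 172 mm (its x) by 120 mm (its y); walls 5 mm thick, 36 mm high; floor 6 mm thick. Origin: centre of its underside, z up. An open bay at each end in x; between them a 36 mm wide trough with pencils, too narrow for jar or tin; above the trough the handle bar, between two upright end boards (36 mm in x, 6 mm thick, 122 mm high, at y = +-57.5 mm).
- bar (a point): Centre of the caddy's flat wooden handle bar, 111 mm above the caddy's underside: the bar runs along the caddy's y, 109 mm free length, 16 mm thick (x), 22 mm high (underside at 100 mm, top at 122 mm), open air beneath it.
- bay_a (a point): Centre of the floor of the bay at the caddy's +x end (52 mm from the caddy's centre, 6 mm above its underside). The bay is 58 mm (x) by 110 mm (y) inside, undivided, with room for two things side by side along y. One end is filled at the start by the tape roll or the ink pad, the other is empty; the jar and the tin each fit either empty place.
- bay_b (a point): The same for the bay at the caddy's -x end. The roll and the ink pad lie in corners of the caddy diagonally across from each other: one near (+52, +28) mm, the other near (-52, -28) mm from the caddy's centre; which is which varies. So the empty places are near (+52, -28) and (-52, +28) mm.
- jar: Round lidded jar, white ceramic with a flat wooden lid of the same width, straight sided: 50 mm diameter, 68 mm tall, about 0.12 kg, standing upright on the desk. Origin: centre of its underside, z up.
- tin: Square metal tin with a lid of the same width, straight sided: 48 x 48 mm, 68 mm tall, about 0.12 kg, standing upright on the desk at some yaw. Origin: centre of its underside, x and y along its sides, z up.
- roll: Brown roll of tape, a ring 52 mm outside diameter, 28 mm hole, 30 mm high, lying flat in one corner of the caddy. Origin: centre of its underside. It stays in the caddy.
- inkpad: Black ink pad with grey lid, a flat box 50 mm (its x) by 52 mm (its y), 30 mm high, lying in the corner diagonally across the caddy from the roll, turned as the caddy is. Origin: centre of its underside. It stays in the caddy.
- candle: Bystander: thick white candle, 76 mm diameter, 75 mm tall. Origin: centre of its underside. Leave alone.
- penpot: Bystander: white pot with a wooden band and pencils, 84 mm diameter, pot 100 mm tall, pencils to 180 mm. Origin: centre of its underside. Leave alone.
- stapler: Bystander: dark stapler, 35 x 130 x 36 mm high, long along its y. Origin: centre of its underside. Leave alone.
- notes: Bystander: block of white note paper, 75 x 75 x 30 mm high. Origin: centre of its underside. Leave alone.
Not all that is in view belongs to the job. Leave any pink, red or yellow look-alike of the roll alone.

How it is judged:
By the outcome, as a careful person would: the job done as asked, in the order asked, and still so for the second after the job is handed in, while the arm keeps its last pose, push and grip.
It also fails if it takes over 72 s, if anything falls off the work surface, if the arm or the gripper's body presses on something with over 40 N, if the wrist force passes 120 N, or if a joint passes its speed limit or range.

## Working session

There is one attempt and no reset: what is moved stays moved. The work goes in short steps, Python scripts to look and compute and a shell command to move; the robot and the scene stay as the last step left them, time stands still between calls to the robot, and variables do not carry over. Pictures are saved under pics/ and viewed, about 8 in all and at most 12, crops included, and the job is handed in when it is done.

```bash
mkdir -p pics; ls; cat > h.py <<'E'
import numpy as np, cv2
from scipy.spatial.transform import Rotation as R
from bench import arm
def save(name,fn):
    im=arm.get_image(name); cv2.imwrite('pics/'+fn,im[:,:,::-1]); return im
def ray(cam,px,z):
    c=arm.calibration(cam); K=np.array(c['intrinsics'],float);d=np.array(c['dist_coeffs'],float);Rm=np.array(c['R'],float);t=np.array(c['t'],float).ravel()
    p=cv2.undistortPoints(np.array(px,float).reshape(-1,1,2),K,d).reshape(-1,2)
    D=np.c_[p,np.ones(len(p))]@Rm; C=-Rm.T@t
    return C+D*((z-C[2])/D[:,2])[:,None]
def proj(cam,X):
    c=arm.calibration(cam)
    return cv2.projectPoints(np.array(X,float).reshape(-1,1,3),cv2.Rodrigues(np.array(c['R'],float))[0],np.array(c['t'],float),np.array(c['intrinsics'],float),np.array(c['dist_coeffs'],float))[0].reshape(-1,2)
E
python3 - <<'E'
from h import *
a=save('top','t0.png')
for n in ['caddy','bar','jar','tin','roll','inkpad','candle','penpot','stapler','notes']:
    print(n,[(np.round(r['location']).tolist(),round(r['p'],2)) for r in arm.find_in('top',n)][:4])
b=save('scene','s0.png')
s=arm.read_state();print({k:np.round(v,3).tolist() for k,v in s.items()})
print(R.from_quat(s['ee_rot']).as_matrix().round(3))
c=arm.calibration('top');print(c)
E
```

```text
pics
caddy [([263.0, 204.0], 0.8)]
bar [([266.0, 205.0], 0.68)]
jar [([359.0, 224.0], 0.57)]
tin [([125.0, 220.0], 0.68)]
roll [([215.0, 261.0], 0.75), ([273.0, 223.0], 0.7), ([208.0, 226.0], 0.65), ([326.0, 229.0], 0.63)]
inkpad [([261.0, 181.0], 0.72)]
candle [([388.0, 159.0], 0.95)]
penpot [([136.0, 146.0], 0.89), ([359.0, 226.0], 0.48)]
stapler [([326.0, 150.0], 0.7)]
notes [([196.0, 141.0], 0.65)]
{'clock': 0.6, 'joints': [-0.946, 0.385, 0.008, 0.0, -1.194, -0.259], 'joint_vel': [0.001, 0.002, -0.001, -0.001, -0.002, 0.0], 'joint_efforts': [0.0, -39.183, 18.853, 4.189, -0.0, 0.0], 'position': [223.564, -583.623, 231.317], 'ee_rot': [0.695, 0.129, -0.129, -0.695], 'contact_force': [0.094, 0.25, 0.686], 'wrist_torque': [0.022, -0.068, 0.061], 'gripper_width': 85.349}
[[ 0.934  0.    -0.358]
 [ 0.358 -0.     0.934]
 [ 0.    -1.    -0.   ]]
{'intrinsics': array([[406.12638733,   0.        , 255.60330417],
       [  0.        , 406.12638733, 193.04780756],
       [  0.        ,   0.        ,   1.        ]]), 'dist_coeffs': array([0.02732679, 0.        , 0.        , 0.        , 0.        ]), 'R': array([[-0.01421105, -0.99957066, -0.02562315],
       [-0.98684466,  0.01814823, -0.16064946],
       [ 0.1610455 ,  0.02300307, -0.98667888]]), 't': array([7.92393871e-01, 6.03936886e+02, 1.01726413e+03])}
```

View pics/t0.png

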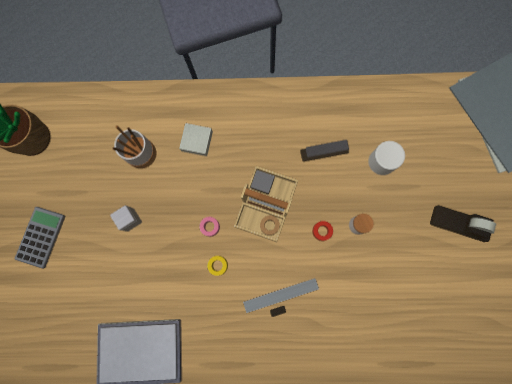

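View pics/s0.png

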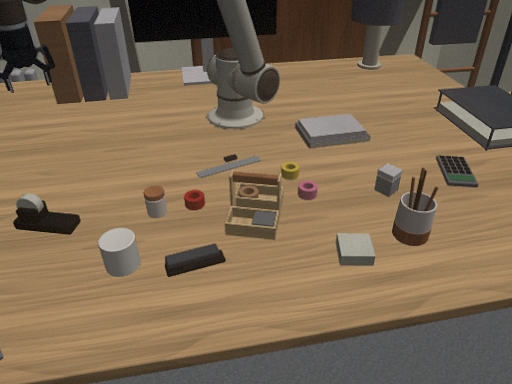

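The candidates for the jar are the wooden-lidded jar at (361,224), the candle at (387,158) and the penpot at (135,148); I choose (361,224). The only candidate for the tin is the grey square one at (125,218). The caddy is at (266,204), with its ink pad at (261,181) and brown roll at (269,226). The pink, yellow and red rings are look-alikes.

```bash
cat > fit.py <<'E'
from h import *
from scipy.optimize import minimize
def box(w,d,z0,z1): return np.array([[x,y,z] for x in(-w/2,w/2) for y in(-d/2,d/2) for z in(z0,z1)])
def cyl(r,h): a=np.linspace(0,2*np.pi,40);return np.vstack([np.c_[r*np.cos(a),r*np.sin(a),0*a+z] for z in(0,h)])
bd=lambda y:box(36,6,0,122)+[0,y,0]
parts={'jar':[cyl(25,68)],'tin':[box(48,48,0,68)],'caddy':[box(172,120,0,36),bd(57.5),bd(-57.5),box(16,109,100,122)]}
def sil(cam,p,name,S=4):
    c,s=np.cos(p[2]),np.sin(p[2]);m=np.zeros((384*S,512*S),np.uint8)
    for q in parts[name]:
        X=q@np.array([[c,s,0],[-s,c,0],[0,0,1]])+[p[0],p[1],0]
        cv2.fillConvexPoly(m,cv2.convexHull(((proj(cam,X)+.5)*S).astype(np.float32)).round().astype(np.int32),1)
    return cv2.resize(m.astype(np.float32),(512,384),interpolation=cv2.INTER_AREA)
def fit(cams,name,p0,yaws):
    ms={}
    for c in cams:
        r=arm.masks_of(c,name)
        if r: ms[c]=r[0]['pixels'].astype(np.float32)
    def cost(p): return sum(np.abs(sil(c,p,name)-m).sum()/m.sum() for c,m in ms.items())
    best=min((minimize(cost,[*p0,y],method='Nelder-Mead',options=dict(initial_simplex=np.array([*p0,y])+np.array([[0,0,0],[12,0,0],[0,12,0],[0,0,.2]]),xatol=.05,fatol=1e-4)) for y in yaws),key=lambda r:r.fun)
    return best.x,best.fun,{c:int(m.sum()) for c,m in ms.items()}
E
python3 - <<'E'
from fit import *
im=cv2.imread('pics/t0.png')
P={'jar':(361,224),'tin':(125,218),'caddy':(266,204)}
for n,px in P.items():
    p0=ray('top',[px],40)[0][:2]
    print(n,p0.round())
    for cams in (['top'],['scene'],['top','scene']):
        x,f,m=fit(cams,n,p0,[0] if n=='jar' else [-.6,-.3,0,.3,.6]); print(cams,x.round(2),round(f,3),m)
for n,px in {'roll':(269,226),'ink':(262,181)}.items(): print(n,ray('top',[px],36)[0].round(1))
o=[cv2.resize(im[c[1]-50:c[1]+50,c[0]-50:c[0]+50],(260,260),interpolation=2) for c in ((361,224),(125,218),(266,204))]
cv2.imwrite('pics/crop1.png',np.hstack(o))
E
```

```text
jar [ 519. -281.]
['top'] [ 5.1874e+02 -2.7894e+02  9.0000e-02] 0.169 {'top': 362}
['scene'] [-1929.    1075.05    12.  ] 1.0 {'scene': 1146}
['top', 'scene'] [ 5.1776e+02 -2.7846e+02  8.0000e-02] 1.73 {'top': 362, 'scene': 1146}
tin [545. 336.]
['top'] [544.   336.3    0.59] 0.115 {'top': 510}
['scene'] [542.62 335.86   0.64] 0.09 {'scene': 645}
['top', 'scene'] [543.71 335.32   0.64] 0.21 {'top': 510, 'scene': 645}
caddy [576. -36.]
['top'] [ 5.7878e+02 -3.5700e+01 -3.6000e-01] 0.325 {'top': 2310}
['scene'] [ 5.7722e+02 -3.4280e+01 -3.4000e-01] 0.241 {'scene': 2758}Traceback (most recent call last):
  File "<stdin>", line 8, in <module>
  File "fit.py", line 19, in fit
    best=min((minimize(cost,[*p0,y],method='Nelder-Mead',options=dict(initial_simplex=np.array([*p0,y])+np.array([[0,0,0],[12,0,0],[0,12,0],[0,0,.2]]),xatol=.05,fatol=1e-4)) for y in yaws),key=lambda r:r.fun)
  File "fit.py", line 19, in <genexpr>
    best=min((minimize(cost,[*p0,y],method='Nelder-Mead',options=dict(initial_simplex=np.array([*p0,y])+np.array([[0,0,0],[12,0,0],[0,12,0],[0,0,.2]]),xatol=.05,fatol=1e-4)
[... 395 characters left out ...]
)
  File "fit.py", line 18, in cost
    def cost(p): return sum(np.abs(sil(c,p,name)-m).sum()/m.sum() for c,m in ms.items())
                        ~~~^^^^^^^^^^^^^^^^^^^^^^^^^^^^^^^^^^^^^^^^^^^^^^^^^^^^^^^^^^^^^
  File "fit.py", line 18, in <genexpr>
    def cost(p): return sum(np.abs(sil(c,p,name)-m).sum()/m.sum() for c,m in ms.items())
                                   ~~~^^^^^^^^^^
  File "fit.py", line 11, in sil
    cv2.fillConvexPoly(m,cv2.convexHull(((proj(cam,X)+.5)*S).astype(np.float32)).round().astype(np.int32),1)
                                          ~~~~^^^^^^^
  File "h.py", line 12, in proj
    c=arm.calibration(cam)
ValueError: time passes only in moves, steps and waits
```

```bash
python3 - <<'E'
s=open('h.py').read()
s=s.replace("c=arm.calibration(cam)","c=cal(cam)").replace("def ray","C={}\ndef cal(cam):\n    if cam not in C: C[cam]=arm.calibration(cam)\n    return C[cam]\ndef ray").replace("K=np.array","K=np.array")
s=s.replace("C=-Rm.T@t","O=-Rm.T@t").replace("return C+D*((z-C[2])","return O+D*((z-O[2])")
open('h.py','w').write(s)
E
python3 - <<'E'
from fit import *
im=cv2.imread('pics/t0.png')
x,f,m=fit(['top','scene'],'caddy',(578,-35),[-.35]);print(x.round(2),f)
for n,px in {'roll':(269,226),'ink':(262,181)}.items(): print(n,ray('top',[px],36)[0].round(1))
print(arm.read_state()['clock'])
o=[cv2.resize(im[c[1]-50:c[1]+50,c[0]-50:c[0]+50],(260,260),interpolation=2) for c in ((361,224),(125,218),(266,204))]
cv2.imwrite('pics/crop1.png',np.hstack(o))
c=cal('wrist');s=arm.read_state();Rt=R.from_quat(s['ee_rot']).as_matrix();Rm=np.array(c['R'])
print('cam in tool',(Rt.T@(-Rm.T@np.array(c['t']).ravel()-np.array(s['position']))).round(1),(Rm@Rt).round(3),c['intrinsics'][0])
E
```

```text
[ 5.7856e+02 -3.5120e+01 -3.5000e-01] 0.5768737196922302
roll [517.9 -42.6  36. ]
ink [638.2 -26.3  36. ]
1.3
cam in tool [ -72.  -142.4    0.4] [[ 0.     0.001  1.   ]
 [ 0.96  -0.279 -0.   ]
 [ 0.279  0.96  -0.001]] [323.05912208   0.         258.96493297]
```

View pics/crop1.png

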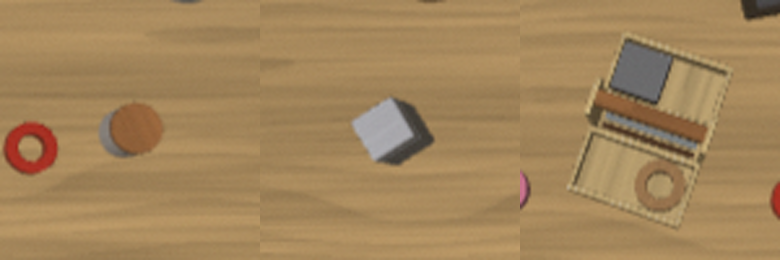

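The crop shows the wooden-lidded jar, the grey tin turned about 0.63 rad, and the caddy with its empty places at (+52,-28) and (-52,+28). First I move above the jar.

```bash
python3 -m creep '[{"delta_pos":[38.4,0,18],"rot":[0,0,0],"jaw":85},{"delta_pos":[38.4,0,18],"rot":[0,0,0],"jaw":85},{"delta_pos":[38.4,0,18],"rot":[0,0,0],"jaw":85},{"delta_pos":[38.4,0,18],"rot":[0,0,0],"jaw":85},{"delta_pos":[38.4,0,18],"rot":[0,0,0],"jaw":85},{"delta_pos":[38.4,0,18],"rot":[0,0,0],"jaw":85},{"delta_pos":[38.4,0,18],"rot":[0,0,0],"jaw":85},{"delta_pos":[38.4,0,18],"rot":[0,0,0],"jaw":85},{"delta_pos":[38.4,0,18],"rot":[0,0,0],"jaw":85},{"delta_pos":[38.4,0,18],"rot":[0,0,0],"jaw":85}]'
python3 -m creep '[{"delta_pos":[0,0,0],"rot":[0,0.0716,0],"jaw":85},{"delta_pos":[0,0,0],"rot":[0,0.0716,0],"jaw":85},{"delta_pos":[0,0,0],"rot":[0,0.0716,0],"jaw":85},{"delta_pos":[0,0,0],"rot":[0,0.0716,0],"jaw":85},{"delta_pos":[0,0,0],"rot":[0,0.0716,0],"jaw":85},{"delta_pos":[0,0,0],"rot":[0,0.0716,0],"jaw":85},{"delta_pos":[0,0,0],"rot":[0,0.0716,0],"jaw":85},{"delta_pos":[0,0,0],"rot":[0,0.0716,0],"jaw":85},{"delta_pos":[0,0,0],"rot":[0,0.0716,0],"jaw":85},{"delta_pos":[0,0,0],"rot":[0,0.0716,0],"jaw":85}]'
cat > look.py <<'E'
import sys
from fit import *
def st():
    s=arm.read_state();M=R.from_quat(s['ee_rot']).as_matrix()
    print('t',round(s['clock'],2),'pos',np.round(s['position'],1),'psi',round(np.arctan2(M[1,2],M[0,2]),3),'body',(-M[:,1]).round(3),'F',np.round(s['contact_force'],1),'w',round(s['gripper_width'],1),'j',np.round(s['joints'],2))
    return np.array(s['position']),M
E
python3 - <<'E'
from look import *
p,M=st(); cal('wrist'); save('wrist','w1.png')
x,f,m=fit(['wrist'],'jar',(518,-279),[0]);print(x.round(1),f,m)
print('delta tool',(M.T@([x[0],x[1],0]-p)).round(1))
E
```

```text
clock: 2.13
position: [513.8, -281.7, 231.7]
ee_rot: [0.695, 0.129, -0.129, -0.695]
contact_force: [0.3, -0.1, -0.8]
gripper_width: 84.9
clock: 2.97
position: [512.6, -283.5, 231.4]
ee_rot: [0.696, -0.124, 0.124, -0.696]
contact_force: [1.1, 0.3, 0.2]
gripper_width: 85.3
t 2.97 pos [ 512.6 -283.5  231.4] psi 1.217 body [-0.  0.  1.] F [1.1 0.3 0.2] w 85.3 j [-0.23  0.32 -0.09  0.   -1.16 -1.7 ]
[ 5.177e+02 -2.806e+02  1.000e-01] 0.030811356380581856 {'wrist': 2351}
delta tool [  3.8 231.4   4.5]
```

View pics/w1.png

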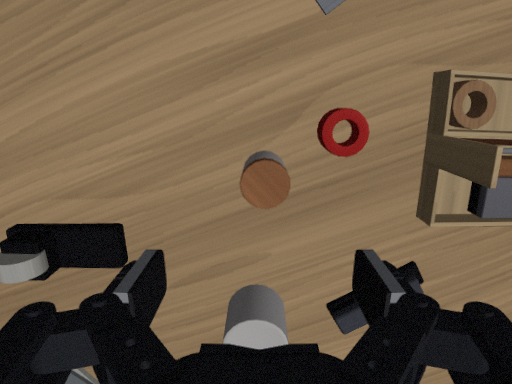

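The wrist view shows the jar at (265,180), the red ring at (344,132), the candle at (257,315) and the caddy at right, so the estimate agrees. Next I descend with a small lean, so the gripper's body will later clear the caddy's end boards, and grip.

```bash
python3 -m creep '[{"delta_pos":[0,0,0],"rot":[0,0,0.09],"jaw":85},{"delta_pos":[0,0,0],"rot":[0,0,0.09],"jaw":85},{"delta_pos":[17.8,0,2.25],"rot":[0,0,0],"jaw":85},{"delta_pos":[17.8,0,2.25],"rot":[0,0,0],"jaw":85},{"delta_pos":[0,25,0],"rot":[0,0,0],"jaw":85},{"delta_pos":[0,25,0],"rot":[0,0,0],"jaw":85},{"delta_pos":[0,25,0],"rot":[0,0,0],"jaw":85},{"delta_pos":[0,25,0],"rot":[0,0,0],"jaw":85},{"delta_pos":[0,25,0],"rot":[0,0,0],"jaw":85},{"delta_pos":[0,25,0],"rot":[0,0,0],"jaw":85}]'
python3 -m creep '[{"delta_pos":[0,15,0],"rot":[0,0,0],"jaw":85},{"delta_pos":[0,15,0],"rot":[0,0,0],"jaw":85},{"delta_pos":[0,14,0],"rot":[0,0,0],"jaw":85},{"delta_pos":[0,0,0],"rot":[0,0,0],"jaw":85},{"delta_pos":[0,0,0],"rot":[0,0,0],"jaw":0},{"delta_pos":[0,0,0],"rot":[0,0,0],"jaw":0},{"delta_pos":[0,0,0],"rot":[0,0,0],"jaw":0},{"delta_pos":[0,0,0],"rot":[0,0,0],"jaw":0},{"delta_pos":[0,0,0],"rot":[0,0,0],"jaw":0},{"delta_pos":[0,0,0],"rot":[0,0,0],"jaw":0}]'
python3 -c "
from look import *
p,M=st();print((M.T@([517.7,-280.6,0]-p)).round(1))"
```

```text
clock: 3.9
position: [521.7, -282.1, 76.3]
ee_rot: [-0.683, 0.184, -0.06, 0.705]
contact_force: [0.4, -0.6, -0.2]
gripper_width: 85.0
clock: 4.73
position: [515.8, -279.8, 35.6]
ee_rot: [-0.683, 0.184, -0.061, 0.704]
contact_force: [1.7, 0.6, 5.2]
gripper_width: 48.4
t 4.73 pos [ 515.8 -279.8   35.6] psi 1.221 body [ 0.165 -0.06   0.984] F [1.7 0.6 5.2] w 48.4 j [-0.23  0.6  -0.17 -0.02 -0.97 -1.67]
[ 8.2 34.7 -0.1]
```

```bash
python3 -m creep '[{"delta_pos":[-1.8,-9.8,0],"rot":[0,0,0],"jaw":0},{"delta_pos":[-4.5,-24.6,0],"rot":[0,0,0],"jaw":0},{"delta_pos":[-4.5,-24.6,0],"rot":[0,0,0],"jaw":0},{"delta_pos":[-4.5,-24.6,0],"rot":[0,0,0],"jaw":0},{"delta_pos":[-2.6,-14.8,0],"rot":[0,0,0],"jaw":0},{"delta_pos":[5,-0.9,20],"rot":[0,0,0],"jaw":0},{"delta_pos":[5,-0.9,20],"rot":[0,0,0],"jaw":0},{"delta_pos":[5,-0.9,20],"rot":[0,0,0],"jaw":0},{"delta_pos":[5,-0.9,20],"rot":[0,0,0],"jaw":0},{"delta_pos":[5,-0.9,20],"rot":[0,0,0],"jaw":0}]'
python3 - <<'E'
from look import *
p,M=st(); cal('wrist'); im=save('wrist','w2.png')
x,f,m=fit(['wrist'],'caddy',(578.5,-35),[-.35]);print(x.round(2),f,m)
mk=arm.masks_of('wrist','caddy')[0]['pixels']; S=sil('wrist',x,'caddy')
o=im[:,:,::-1].copy()
for k,col in((mk.astype(np.uint8),(0,255,0)),((S>.5).astype(np.uint8),(0,0,255))): cv2.drawContours(o,cv2.findContours(k,0,2)[0],-1,col,1)
cv2.imwrite('pics/w2.png',o)
E
```

```text
clock: 5.57
position: [572.2, -193.2, 133.9]
ee_rot: [-0.682, 0.186, -0.06, 0.705]
contact_force: [0.3, 0.1, -1.7]
gripper_width: 48.7
t 5.57 pos [ 572.2 -193.2  133.9] psi 1.22 body [ 0.17  -0.062  0.984] F [ 0.3  0.1 -1.7] w 48.7 j [-0.08  0.52 -0.02 -0.05 -1.21 -1.82]
[ 5.7835e+02 -3.4910e+01 -3.5000e-01] 0.32378730177879333 {'wrist': 24336}
```

View pics/w2.png

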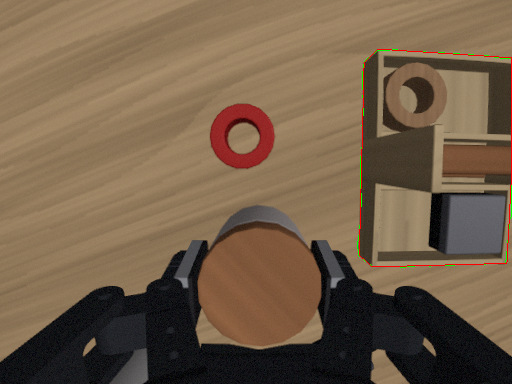

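The wrist view shows the jar held upright between the pads (lid at (260,283)), and the fitted caddy outline matches its edges. Next I move to above the empty place.

```bash
python3 -m creep '[{"delta_pos":[0.3,0,15.3],"rot":[0,0,0],"jaw":0},{"delta_pos":[0.3,0,15.3],"rot":[0,0,0],"jaw":0},{"delta_pos":[0.3,0,15.3],"rot":[0,0,0],"jaw":0},{"delta_pos":[0.3,0,15.3],"rot":[0,0,0],"jaw":0},{"delta_pos":[0.3,0,15.3],"rot":[0,0,0],"jaw":0},{"delta_pos":[0.3,0,15.3],"rot":[0,0,0],"jaw":0},{"delta_pos":[0.3,0,15.3],"rot":[0,0,0],"jaw":0},{"delta_pos":[0.3,0,15.3],"rot":[0,0,0],"jaw":0},{"delta_pos":[0,0,0],"rot":[0,0,0],"jaw":0},{"delta_pos":[0,0,0],"rot":[0,0,0],"jaw":0}]'
python3 - <<'E'
from look import *
p,M=st(); cal('wrist'); im=save('wrist','w3.png')
x,f,m=fit(['wrist'],'caddy',(578.5,-35),[-.35]);print(x.round(2),f,m)
print((M.T@(np.array([616.5,-79.1,41.6])-p)).round(1))
E
```

```text
clock: 6.55
position: [617.3, -78.6, 133.5]
ee_rot: [-0.683, 0.185, -0.059, 0.705]
contact_force: [-0.2, -0.5, -1.1]
gripper_width: 48.9
t 6.55 pos [617.3 -78.6 133.5] psi 1.222 body [ 0.168 -0.061  0.984] F [-0.2 -0.5 -1.1] w 48.9 j [ 0.09  0.55  0.04 -0.08 -1.23 -1.98]
[ 5.7846e+02 -3.5440e+01 -3.5000e-01] 0.4640040099620819 {'wrist': 26720}
[15.9 90.5 -0.7]
```

View pics/w3.png

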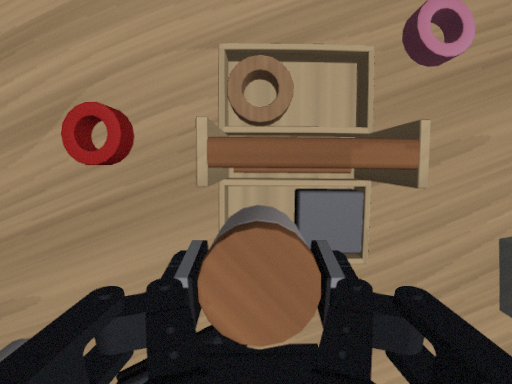

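The jar is aligned over the empty place beside the ink pad (ink pad at (330,220), bay edge at row 260).

```bash
python3 -m creep '[{"delta_pos":[2.2,12.7,-0.3],"rot":[0,0,0],"jaw":0},{"delta_pos":[2.2,12.7,-0.3],"rot":[0,0,0],"jaw":0},{"delta_pos":[2.2,12.7,0],"rot":[0,0,0],"jaw":0},{"delta_pos":[2.2,12.7,0],"rot":[0,0,0],"jaw":0},{"delta_pos":[2.2,12.7,0],"rot":[0,0,0],"jaw":0},{"delta_pos":[1.8,10,0],"rot":[0,0,0],"jaw":0},{"delta_pos":[0.9,5,0],"rot":[0,0,0],"jaw":0},{"delta_pos":[0.9,5,0],"rot":[0,0,0],"jaw":0},{"delta_pos":[0.5,3,0],"rot":[0,0,0],"jaw":0},{"delta_pos":[0,0,0],"rot":[0,0,0],"jaw":0}]'
python3 -m creep '[{"delta_pos":[0.2,1,0],"rot":[0,0,0],"jaw":0},{"delta_pos":[0.2,1,0],"rot":[0,0,0],"jaw":0},{"delta_pos":[0,0,0],"rot":[0,0,0],"jaw":0},{"delta_pos":[0,0,0],"rot":[0,0,0],"jaw":0},{"delta_pos":[0,0,0],"rot":[0,0,0],"jaw":0},{"delta_pos":[0,0,0],"rot":[0,0,0],"jaw":0},{"delta_pos":[0,0,0],"rot":[0,0,0],"jaw":0},{"delta_pos":[0,0,0],"rot":[0,0,0],"jaw":0},{"delta_pos":[0,0,0],"rot":[0,0,0],"jaw":0},{"delta_pos":[0,0,0],"rot":[0,0,0],"jaw":0}]'
python3 -c "
from look import *
p,M=st();print((M.T@(np.array([616.5,-79.1,41.6])-p)).round(1))"
```

```text
clock: 7.48
position: [615.7, -80.5, 45.2]
ee_rot: [-0.682, 0.186, -0.06, 0.704]
contact_force: [0.5, -0.2, -0.9]
gripper_width: 48.5
clock: 8.32
position: [616.1, -80.4, 43.8]
ee_rot: [-0.682, 0.185, -0.06, 0.705]
contact_force: [-0.1, -0.5, -1.3]
gripper_width: 49.0
t 8.32 pos [616.1 -80.4  43.8] psi 1.221 body [ 0.168 -0.061  0.984] F [-0.1 -0.5 -1.3] w 49.0 j [ 0.09  0.64 -0.05 -0.09 -1.05 -1.96]
[0.3 2.1 1.3]
```

Not touching yet; I lower in small steps.

```bash
python3 -m creep '[{"delta_pos":[0.1,0.6,0],"rot":[0,0,0],"jaw":0},{"delta_pos":[0.1,0.6,0],"rot":[0,0,0],"jaw":0},{"delta_pos":[0.1,0.6,0],"rot":[0,0,0],"jaw":0},{"delta_pos":[0,0,0],"rot":[0,0,0],"jaw":0},{"delta_pos":[0,0,0],"rot":[0,0,0],"jaw":0},{"delta_pos":[0,0,0],"rot":[0,0,0],"jaw":0},{"delta_pos":[0,0,0],"rot":[0,0,0],"jaw":0},{"delta_pos":[0,0,0],"rot":[0,0,0],"jaw":0},{"delta_pos":[0,0,0],"rot":[0,0,0],"jaw":0},{"delta_pos":[0,0,0],"rot":[0,0,0],"jaw":0}]'
```

```text
clock: 9.15
position: [616.1, -80.4, 42.0]
ee_rot: [-0.682, 0.185, -0.06, 0.705]
contact_force: [0.4, -0.1, -0.5]
gripper_width: 49.0
```

```bash
python3 -m creep '[{"delta_pos":[0.1,0.6,0],"rot":[0,0,0],"jaw":0},{"delta_pos":[0.1,0.6,0],"rot":[0,0,0],"jaw":0},{"delta_pos":[0,0,0],"rot":[0,0,0],"jaw":0},{"delta_pos":[0,0,0],"rot":[0,0,0],"jaw":0},{"delta_pos":[0,0,0],"rot":[0,0,0],"jaw":0},{"delta_pos":[0,0,0],"rot":[0,0,0],"jaw":0},{"delta_pos":[0,0,0],"rot":[0,0,0],"jaw":0},{"delta_pos":[0,0,0],"rot":[0,0,0],"jaw":0},{"delta_pos":[0,0,0],"rot":[0,0,0],"jaw":0},{"delta_pos":[0,0,0],"rot":[0,0,0],"jaw":0}]'
```

```text
clock: 9.98
position: [616.1, -80.4, 41.7]
ee_rot: [-0.682, 0.185, -0.06, 0.705]
contact_force: [-1.9, 0.8, 5.7]
gripper_width: 48.9
```

```bash
python3 -m creep '[{"delta_pos":[0,0,0],"rot":[0,0,0],"jaw":66},{"delta_pos":[0,0,0],"rot":[0,0,0],"jaw":66},{"delta_pos":[0,0,0],"rot":[0,0,0],"jaw":66},{"delta_pos":[0,-4,0],"rot":[0,0,0],"jaw":66},{"delta_pos":[0,-15,0],"rot":[0,0,0],"jaw":66},{"delta_pos":[0,-30,0],"rot":[0,0,0],"jaw":66},{"delta_pos":[0,-40,0],"rot":[0,0,0],"jaw":66},{"delta_pos":[0,-40,0],"rot":[0,0,0],"jaw":66},{"delta_pos":[0,-40,0],"rot":[0,0,0],"jaw":66},{"delta_pos":[0,0,0],"rot":[0,0,0],"jaw":85}]'
python3 - <<'E'
from look import *
p,M=st(); save('wrist','w4.png')
c=np.array([543.7,335.5,231.])
print((M.T@(c-p)).round(1))
E
```

```text
clock: 10.82
position: [649.5, -92.2, 217.0]
ee_rot: [-0.683, 0.178, -0.066, 0.705]
contact_force: [1.7, 1.1, 1.5]
gripper_width: 76.2
t 10.82 pos [649.5 -92.2 217. ] psi 1.222 body [ 0.15  -0.058  0.987] F [1.7 1.1 1.5] w 76.2 j [ 0.07  0.53  0.23 -0.07 -1.41 -1.98]
[-244.6   27.   365.7]
```

View pics/w4.png

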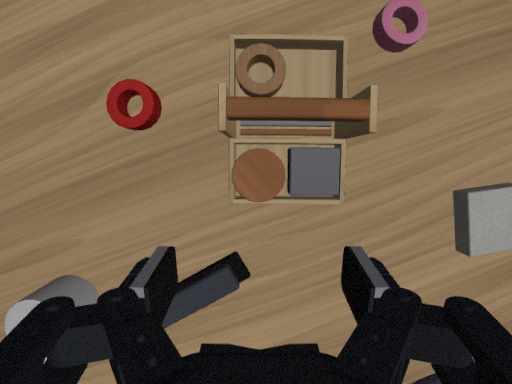

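The jar stands in its place (lid at (259,175)) beside the ink pad. Now the tin.

```bash
python3 -m creep '[{"delta_pos":[-20.4,2.2,30.5],"rot":[0,0,0],"jaw":85},{"delta_pos":[-20.4,2.2,30.5],"rot":[0,0,0],"jaw":85},{"delta_pos":[-20.4,2.2,30.5],"rot":[0,0,0],"jaw":85},{"delta_pos":[-20.4,2.2,30.5],"rot":[0,0,0],"jaw":85},{"delta_pos":[-20.4,2.2,30.5],"rot":[0,0,0],"jaw":85},{"delta_pos":[-20.4,2.2,30.5],"rot":[0,0,0],"jaw":85},{"delta_pos":[-20.4,2.2,30.5],"rot":[0,0,0],"jaw":85},{"delta_pos":[-20.4,2.2,30.5],"rot":[0,0,0],"jaw":85},{"delta_pos":[-20.4,2.2,30.5],"rot":[0,0,0],"jaw":85},{"delta_pos":[-20.4,2.2,30.5],"rot":[0,0,0],"jaw":85}]'
python3 -m creep '[{"delta_pos":[-20.4,2.2,30.5],"rot":[0,0,0],"jaw":85},{"delta_pos":[-20.4,2.2,30.5],"rot":[0,0,0],"jaw":85},{"delta_pos":[0,0,0],"rot":[0,0,-0.09],"jaw":85},{"delta_pos":[0,0,0],"rot":[0,0,-0.083],"jaw":85},{"delta_pos":[0,0,0],"rot":[0,-0.12,0],"jaw":85},{"delta_pos":[0,0,0],"rot":[0,-0.12,0],"jaw":85},{"delta_pos":[0,0,0],"rot":[0,-0.12,0],"jaw":85},{"delta_pos":[0,0,0],"rot":[0,-0.12,0],"jaw":85},{"delta_pos":[0,0,0],"rot":[0,-0.12,0],"jaw":85},{"delta_pos":[0,0,0],"rot":[0,-0.12,0],"jaw":85}]'
python3 -m creep '[{"delta_pos":[0,0,0],"rot":[0,-0.12,0],"jaw":85},{"delta_pos":[0,0,0],"rot":[0,-0.12,0],"jaw":85},{"delta_pos":[0,0,0],"rot":[0,0,0],"jaw":85},{"delta_pos":[0,0,0],"rot":[0,0,0],"jaw":85},{"delta_pos":[0,0,0],"rot":[0,0,0],"jaw":85},{"delta_pos":[0,0,0],"rot":[0,0,0],"jaw":85},{"delta_pos":[0,0,0],"rot":[0,0,0],"jaw":85},{"delta_pos":[0,0,0],"rot":[0,0,0],"jaw":85},{"delta_pos":[0,0,0],"rot":[0,0,0],"jaw":85},{"delta_pos":[0,0,0],"rot":[0,0,0],"jaw":85}]'
python3 - <<'E'
from look import *
p,M=st(); cal('wrist'); im=save('wrist','w5.png')
x,f,m=fit(['wrist'],'tin',(543.7,335.5),[.5,.63,.75]);print(x.round(3),f,m)
print('delta',(M.T@([x[0],x[1],0]-p)).round(1))
E
```

```text
clock: 11.7
position: [555.7, 267.4, 221.0]
ee_rot: [-0.683, 0.186, -0.06, 0.704]
contact_force: [1.0, -1.0, -0.8]
gripper_width: 85.1
clock: 12.53
position: [538.8, 337.0, 223.6]
ee_rot: [-0.694, -0.129, 0.135, 0.696]
contact_force: [-0.3, 1.0, 1.0]
gripper_width: 85.2
clock: 13.37
position: [539.4, 337.3, 224.9]
ee_rot: [-0.673, -0.21, 0.214, 0.676]
contact_force: [-0.4, 0.4, -0.5]
gripper_width: 84.8
t 13.37 pos [539.4 337.3 224.9] psi 2.18 body [ 0.007 -0.002  1.   ] F [-0.4  0.4 -0.5] w 84.8 j [ 0.81  0.41  0.03 -0.01 -1.2  -1.77]
[542.697 334.226   0.561] 0.05249285325407982 {'wrist': 2798}
delta [  1.8 224.8  -5.7]
```

```bash
python3 - <<'E'
from fit import *
cal('wrist'); im=cv2.imread('pics/w5.png')
m=arm.masks_of('wrist','tin')[0]['pixels'].astype(np.float32)
for y in (.5,.53,.56,.59,.62,.65,.68):
    r=minimize(lambda p:np.abs(sil('wrist',[*p,y],'tin')-m).sum()/m.sum(),[542.7,334.2],method='Nelder-Mead',options=dict(xatol=.1)); print(y,r.x.round(1),round(r.fun,3))
X=np.array([542.7,334.2])
big=cv2.resize(im,None,fx=4,fy=4,interpolation=2)
for y,col in((.56,(0,0,255)),(.63,(0,255,0))):
    c,s=np.cos(y),np.sin(y); q=np.array([[-24,-24],[24,-24],[24,24],[-24,24]])@np.array([[c,s],[-s,c]])+X
    cv2.polylines(big,[((proj('wrist',np.c_[q,[68]*4])+.5)*4).round().astype(np.int32)],True,col,1)
u=(proj('wrist',[[*X,68]])[0]*4).astype(int)
cv2.imwrite('pics/c5.png',big[max(0,u[1]-200):u[1]+200,max(0,u[0]-250):u[0]+250])
E
```

```text
0.5 [542.8 334.6] 0.066
0.53 [542.7 334.5] 0.055
0.56 [542.8 334.6] 0.053
0.59 [543.  334.3] 0.058
0.62 [543.  334.6] 0.065
0.65 [543.  334.6] 0.078
0.68 [542.9 334.9] 0.096
```

View pics/c5.png

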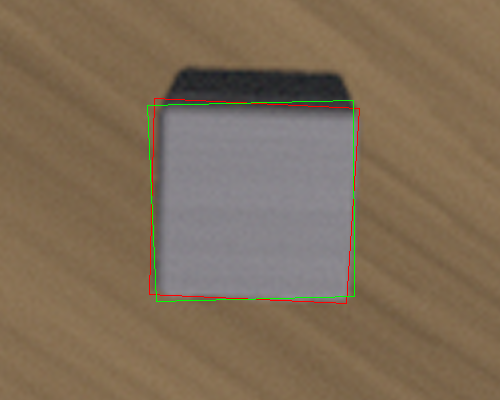

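The crop shows the tin's top edges parallel to the picture, so the jaws are already aligned with it (its yaw is about 0.60). Next I lean, descend and grip.

```bash
python3 -m creep '[{"delta_pos":[0,0,0],"rot":[0,0,-0.092],"jaw":85},{"delta_pos":[0,0,0],"rot":[0,0,-0.092],"jaw":85},{"delta_pos":[-14.7,0,-2.7],"rot":[0,0,0],"jaw":85},{"delta_pos":[-14.7,0,-2.7],"rot":[0,0,0],"jaw":85},{"delta_pos":[0,25,0],"rot":[0,0,0],"jaw":85},{"delta_pos":[0,25,0],"rot":[0,0,0],"jaw":85},{"delta_pos":[0,25,0],"rot":[0,0,0],"jaw":85},{"delta_pos":[0,25,0],"rot":[0,0,0],"jaw":85},{"delta_pos":[0,25,0],"rot":[0,0,0],"jaw":85},{"delta_pos":[0,20,0],"rot":[0,0,0],"jaw":85}]'
python3 -m creep '[{"delta_pos":[0,15,0],"rot":[0,0,0],"jaw":85},{"delta_pos":[0,15,0],"rot":[0,0,0],"jaw":85},{"delta_pos":[0,12,0],"rot":[0,0,0],"jaw":85},{"delta_pos":[0,0,0],"rot":[0,0,0],"jaw":85},{"delta_pos":[0,0,0],"rot":[0,0,0],"jaw":0},{"delta_pos":[0,0,0],"rot":[0,0,0],"jaw":0},{"delta_pos":[0,0,0],"rot":[0,0,0],"jaw":0},{"delta_pos":[0,0,0],"rot":[0,0,0],"jaw":0},{"delta_pos":[0,0,0],"rot":[0,0,0],"jaw":0},{"delta_pos":[0,0,0],"rot":[0,0,0],"jaw":0}]'
python3 -c "
from look import *
p,M=st();print((M.T@([543,334.4,0]-p)).round(1),(M.T@[0,0,1]).round(3),(M@[1,0,0]).round(3))"
```

```text
clock: 14.35
position: [539.3, 331.6, 75.1]
ee_rot: [-0.651, -0.271, 0.152, 0.693]
contact_force: [-0.5, -0.3, 0.0]
gripper_width: 84.9
clock: 15.18
position: [546.3, 337.1, 37.3]
ee_rot: [-0.65, -0.272, 0.15, 0.693]
contact_force: [-1.5, 0.2, 6.5]
gripper_width: 47.3
t 15.18 pos [546.3 337.1  37.3] psi 2.181 body [-0.146 -0.109  0.983] F [-1.5  0.2  6.5] w 47.3 j [ 0.82  0.53 -0.34  0.06 -0.52 -1.83]
[-11.   35.9  -0.6] [ 0.182 -0.983  0.006] [0.806 0.563 0.182]
```

```bash
python3 -m creep '[{"delta_pos":[1.8,-9.8,0],"rot":[0,0,0],"jaw":0},{"delta_pos":[4.5,-24.6,0],"rot":[0,0,0],"jaw":0},{"delta_pos":[4.5,-24.6,0],"rot":[0,0,0],"jaw":0},{"delta_pos":[4.5,-24.6,0],"rot":[0,0,0],"jaw":0},{"delta_pos":[2.8,-15,0],"rot":[0,0,0],"jaw":0},{"delta_pos":[0,0,0],"rot":[-0.0218,0.118,-0.0007],"jaw":0},{"delta_pos":[0,0,0],"rot":[-0.0218,0.118,-0.0007],"jaw":0},{"delta_pos":[0,0,0],"rot":[-0.0218,0.118,-0.0007],"jaw":0},{"delta_pos":[0,0,0],"rot":[-0.0218,0.118,-0.0007],"jaw":0},{"delta_pos":[0,0,0],"rot":[-0.0218,0.118,-0.0007],"jaw":0}]'
python3 -m creep '[{"delta_pos":[0,0,0],"rot":[-0.0218,0.118,-0.0007],"jaw":0},{"delta_pos":[0,0,0],"rot":[-0.0218,0.118,-0.0007],"jaw":0},{"delta_pos":[0,0,0],"rot":[-0.0218,0.118,-0.0007],"jaw":0},{"delta_pos":[0,0,0],"rot":[0,0,0],"jaw":0},{"delta_pos":[0,0,0],"rot":[0,0,0],"jaw":0},{"delta_pos":[0,0,0],"rot":[0,0,0],"jaw":0},{"delta_pos":[0,0,0],"rot":[0,0,0],"jaw":0},{"delta_pos":[0,0,0],"rot":[0,0,0],"jaw":0},{"delta_pos":[0,0,0],"rot":[0,0,0],"jaw":0},{"delta_pos":[0,0,0],"rot":[0,0,0],"jaw":0}]'
python3 -c "
from look import *
p,M=st();off=M@[-11,35.9,-.6]; print(off.round(1))
t=np.array([538.4,10.1,p[2]+off[2]])-off; print(t.round(1),'delta',(M.T@(t-p)).round(1),(M.T@[0,0,1]).round(3))"
```

```text
clock: 16.02
position: [545.4, 335.3, 135.8]
ee_rot: [-0.703, -0.064, -0.062, 0.706]
contact_force: [0.4, 0.4, -1.2]
gripper_width: 47.4
clock: 16.85
position: [546.0, 335.8, 135.9]
ee_rot: [0.703, -0.059, 0.186, -0.684]
contact_force: [0.1, -0.8, -0.6]
gripper_width: 47.3
t 16.85 pos [546.  335.8 135.9] psi 1.221 body [-0.17   0.058  0.984] F [ 0.1 -0.8 -0.6] w 47.3 j [ 0.88  0.44 -0.26  0.23 -0.82 -2.95]
[ -4.2   1.1 -37.3]
[542.6   9.  135.9] delta [ 107.3   18.5 -308.1] [ 0.18  -0.984  0.004]
```

```bash
python3 -m creep '[{"delta_pos":[10.7,1.85,-30.8],"rot":[0,0,0],"jaw":0},{"delta_pos":[10.7,1.85,-30.8],"rot":[0,0,0],"jaw":0},{"delta_pos":[10.7,1.85,-30.8],"rot":[0,0,0],"jaw":0},{"delta_pos":[10.7,1.85,-30.8],"rot":[0,0,0],"jaw":0},{"delta_pos":[10.7,1.85,-30.8],"rot":[0,0,0],"jaw":0},{"delta_pos":[10.7,1.85,-30.8],"rot":[0,0,0],"jaw":0},{"delta_pos":[10.7,1.85,-30.8],"rot":[0,0,0],"jaw":0},{"delta_pos":[10.7,1.85,-30.8],"rot":[0,0,0],"jaw":0},{"delta_pos":[10.7,1.85,-30.8],"rot":[0,0,0],"jaw":0},{"delta_pos":[10.7,1.85,-30.8],"rot":[0,0,0],"jaw":0}]'
python3 -m creep '[{"delta_pos":[0,0,0],"rot":[0,0,0],"jaw":0},{"delta_pos":[0,0,0],"rot":[0,0,0],"jaw":0},{"delta_pos":[0,0,0],"rot":[0,0,0],"jaw":0},{"delta_pos":[0,0,0],"rot":[0,0,0],"jaw":0},{"delta_pos":[0,0,0],"rot":[0,0,0],"jaw":0},{"delta_pos":[0,0,0],"rot":[0,0,0],"jaw":0},{"delta_pos":[0,0,0],"rot":[0,0,0],"jaw":0},{"delta_pos":[0,0,0],"rot":[0,0,0],"jaw":0},{"delta_pos":[0,0,0],"rot":[0,0,0],"jaw":0},{"delta_pos":[0,0,0],"rot":[0,0,0],"jaw":0}]'
python3 - <<'E'
from look import *
p,M=st(); save('wrist','w6.png')
print((M.T@(np.array([542.6,9.,43.3])-p)).round(1))
for cams in (['top'],['scene']):
  x,f,m=fit(cams,'caddy',(578.5,-35),[-.35]);print(x.round(2),f,m)
E
```

```text
clock: 17.68
position: [542.1, 7.9, 136.1]
ee_rot: [0.703, -0.059, 0.186, -0.684]
contact_force: [-0.2, -0.2, -1.1]
gripper_width: 47.4
clock: 18.52
position: [542.3, 9.6, 135.8]
ee_rot: [0.703, -0.059, 0.186, -0.684]
contact_force: [-0.5, 0.7, -0.8]
gripper_width: 47.3
t 18.52 pos [542.3   9.6 135.8] psi 1.221 body [-0.17   0.059  0.984] F [-0.5  0.7 -0.8] w 47.3 j [ 0.38  0.26 -0.52  0.19 -0.65 -2.45]
[-16.2  91.   -0.8]
[ 5.7877e+02 -3.5800e+01 -3.6000e-01] 0.32548701763153076 {'top': 2310}
[ 5.7743e+02 -3.4840e+01 -3.4000e-01] 0.2417512685060501 {'scene': 2758}
```

View pics/w6.png

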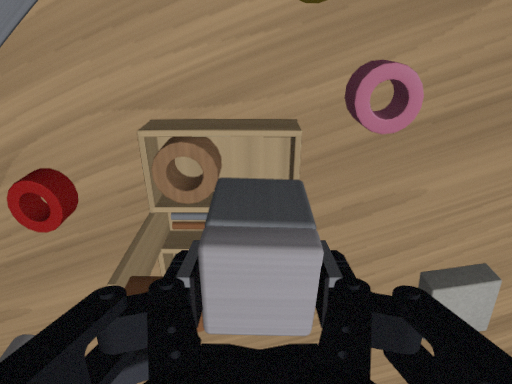

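The tin is held square over the empty place beside the roll (roll at (187,168)). Lowering.

```bash
python3 -m creep '[{"delta_pos":[-2.3,12.7,-0.4],"rot":[0,0,0],"jaw":0},{"delta_pos":[-2.3,12.7,-0.4],"rot":[0,0,0],"jaw":0},{"delta_pos":[-2.3,12.7,0],"rot":[0,0,0],"jaw":0},{"delta_pos":[-2.3,12.7,0],"rot":[0,0,0],"jaw":0},{"delta_pos":[-2.3,12.7,0],"rot":[0,0,0],"jaw":0},{"delta_pos":[-1.8,10,0],"rot":[0,0,0],"jaw":0},{"delta_pos":[-0.9,5,0],"rot":[0,0,0],"jaw":0},{"delta_pos":[-0.9,5,0],"rot":[0,0,0],"jaw":0},{"delta_pos":[-0.5,3,0],"rot":[0,0,0],"jaw":0},{"delta_pos":[0,0,0],"rot":[0,0,0],"jaw":0}]'
python3 -m creep '[{"delta_pos":[-0.2,1,0],"rot":[0,0,0],"jaw":0},{"delta_pos":[-0.2,1,0],"rot":[0,0,0],"jaw":0},{"delta_pos":[0,0,0],"rot":[0,0,0],"jaw":0},{"delta_pos":[-0.1,0.6,0],"rot":[0,0,0],"jaw":0},{"delta_pos":[0,0,0],"rot":[0,0,0],"jaw":0},{"delta_pos":[0,0,0],"rot":[0,0,0],"jaw":0},{"delta_pos":[0,0,0],"rot":[0,0,0],"jaw":0},{"delta_pos":[0,0,0],"rot":[0,0,0],"jaw":0},{"delta_pos":[0,0,0],"rot":[0,0,0],"jaw":0},{"delta_pos":[0,0,0],"rot":[0,0,0],"jaw":0}]'
python3 -c "
from look import *
p,M=st();print((M.T@(np.array([542.6,9.,43.3])-p)).round(1))"
```

```text
clock: 19.5
position: [542.3, 8.8, 47.6]
ee_rot: [0.703, -0.06, 0.186, -0.683]
contact_force: [-0.2, -0.0, -1.2]
gripper_width: 47.1
clock: 20.33
position: [542.4, 8.9, 45.3]
ee_rot: [0.703, -0.06, 0.186, -0.684]
contact_force: [-0.6, -0.3, -2.0]
gripper_width: 46.9
t 20.33 pos [542.4   8.9  45.3] psi 1.221 body [-0.171  0.059  0.984] F [-0.6 -0.3 -2. ] w 46.9 j [ 0.37  0.4  -0.66  0.31 -0.39 -2.57]
[-0.2  2.   0.2]
```

```bash
python3 -m creep '[{"delta_pos":[-0.1,0.6,0],"rot":[0,0,0],"jaw":0},{"delta_pos":[-0.1,0.6,0],"rot":[0,0,0],"jaw":0},{"delta_pos":[-0.1,0.6,0],"rot":[0,0,0],"jaw":0},{"delta_pos":[0,0,0],"rot":[0,0,0],"jaw":0},{"delta_pos":[0,0,0],"rot":[0,0,0],"jaw":0},{"delta_pos":[0,0,0],"rot":[0,0,0],"jaw":0},{"delta_pos":[0,0,0],"rot":[0,0,0],"jaw":0},{"delta_pos":[0,0,0],"rot":[0,0,0],"jaw":0},{"delta_pos":[0,0,0],"rot":[0,0,0],"jaw":0},{"delta_pos":[0,0,0],"rot":[0,0,0],"jaw":0}]'
```

```text
clock: 21.17
position: [542.4, 8.9, 43.4]
ee_rot: [0.703, -0.06, 0.186, -0.684]
contact_force: [0.1, 0.3, -1.2]
gripper_width: 47.3
```

```bash
python3 -m creep '[{"delta_pos":[-0.1,0.6,0],"rot":[0,0,0],"jaw":0},{"delta_pos":[-0.1,0.5,0],"rot":[0,0,0],"jaw":0},{"delta_pos":[0,0,0],"rot":[0,0,0],"jaw":0},{"delta_pos":[0,0,0],"rot":[0,0,0],"jaw":0},{"delta_pos":[0,0,0],"rot":[0,0,0],"jaw":0},{"delta_pos":[0,0,0],"rot":[0,0,0],"jaw":0},{"delta_pos":[0,0,0],"rot":[0,0,0],"jaw":0},{"delta_pos":[0,0,0],"rot":[0,0,0],"jaw":0},{"delta_pos":[0,0,0],"rot":[0,0,0],"jaw":0},{"delta_pos":[0,0,0],"rot":[0,0,0],"jaw":0}]'
```

```text
clock: 22.0
position: [542.6, 8.9, 43.2]
ee_rot: [0.703, -0.059, 0.186, -0.683]
contact_force: [-2.4, 0.3, 6.2]
gripper_width: 47.4
```

```bash
python3 -m creep '[{"delta_pos":[0,0,0],"rot":[0,0,0],"jaw":66},{"delta_pos":[0,0,0],"rot":[0,0,0],"jaw":66},{"delta_pos":[0,0,0],"rot":[0,0,0],"jaw":66},{"delta_pos":[0,-4,0],"rot":[0,0,0],"jaw":66},{"delta_pos":[0,-15,0],"rot":[0,0,0],"jaw":66},{"delta_pos":[0,-30,0],"rot":[0,0,0],"jaw":66},{"delta_pos":[0,-40,0],"rot":[0,0,0],"jaw":66},{"delta_pos":[0,-40,0],"rot":[0,0,0],"jaw":66},{"delta_pos":[0,-40,0],"rot":[0,0,0],"jaw":66},{"delta_pos":[0,-30,0],"rot":[0,0,0],"jaw":66}]'
python3 -m creep '[{"delta_pos":[0,0,0],"rot":[0,0,0.09],"jaw":66},{"delta_pos":[0,0,0],"rot":[0,0,0.09],"jaw":66},{"delta_pos":[0,0,0],"rot":[0,-0.12,0],"jaw":66},{"delta_pos":[0,0,0],"rot":[0,-0.12,0],"jaw":66},{"delta_pos":[0,0,0],"rot":[0,-0.12,0],"jaw":66},{"delta_pos":[0,0,0],"rot":[0,-0.12,0],"jaw":66},{"delta_pos":[0,0,0],"rot":[0,-0.12,0],"jaw":66},{"delta_pos":[0,0,0],"rot":[0,-0.12,0],"jaw":66},{"delta_pos":[0,0,0],"rot":[0,-0.12,0],"jaw":66},{"delta_pos":[0,0,0],"rot":[0,-0.12,0],"jaw":66}]'
python3 -m creep '[{"delta_pos":[0,0,0],"rot":[0,-0.12,0],"jaw":66},{"delta_pos":[0,0,0],"rot":[0,-0.12,0],"jaw":66},{"delta_pos":[0,0,0],"rot":[0,-0.12,0],"jaw":66},{"delta_pos":[0,0,0],"rot":[0,-0.12,0],"jaw":66},{"delta_pos":[0,0,0],"rot":[0,-0.12,0],"jaw":66},{"delta_pos":[0,0,0],"rot":[0,0,0],"jaw":66},{"delta_pos":[0,0,0],"rot":[0,0,0],"jaw":66},{"delta_pos":[0,0,0],"rot":[0,0,0],"jaw":66},{"delta_pos":[0,0,0],"rot":[0,0,0],"jaw":66},{"delta_pos":[0,0,0],"rot":[0,0,0],"jaw":66}]'
python3 -c "
from look import *
p,M=st();print((M.T@(np.array([578.4,-35,290])-p)).round(1))"
```

```text
clock: 22.83
position: [508.6, 21.0, 242.0]
ee_rot: [0.702, -0.058, 0.187, -0.684]
contact_force: [0.7, 0.8, 0.3]
gripper_width: 66.1
clock: 23.67
position: [508.2, 20.6, 238.1]
ee_rot: [-0.673, -0.215, 0.213, 0.675]
contact_force: [0.4, 0.4, 0.8]
gripper_width: 66.2
clock: 24.5
position: [508.4, 20.6, 238.0]
ee_rot: [-0.581, -0.403, 0.401, 0.582]
contact_force: [0.2, 0.4, -0.0]
gripper_width: 66.0
t 24.5 pos [508.4  20.6 238. ] psi 2.779 body [-0.002 -0.003  1.   ] F [ 0.2  0.4 -0. ] w 66.0 j [ 0.36  0.18 -0.26 -0.   -1.13 -0.72]
[-27.  -52.  -85.2]
```

```bash
python3 -m creep '[{"delta_pos":[-4.5,-8.7,-14.2],"rot":[0,-0.011,0],"jaw":66},{"delta_pos":[-4.5,-8.7,-14.2],"rot":[0,0,0],"jaw":66},{"delta_pos":[-4.5,-8.7,-14.2],"rot":[0,0,0],"jaw":66},{"delta_pos":[-4.5,-8.7,-14.2],"rot":[0,0,0],"jaw":66},{"delta_pos":[-4.5,-8.7,-14.2],"rot":[0,0,0],"jaw":66},{"delta_pos":[-4.5,-8.7,-14.2],"rot":[0,0,0],"jaw":66},{"delta_pos":[0,0,0],"rot":[0,0,0],"jaw":66},{"delta_pos":[0,0,0],"rot":[0,0,0],"jaw":66},{"delta_pos":[0,0,0],"rot":[0,0,0],"jaw":66},{"delta_pos":[0,0,0],"rot":[0,0,0],"jaw":66}]'
python3 - <<'E'
from look import *
parts['caddy']+=[cyl(25,68)+[53,-28,6],box(48,48,6,74)+[-53,28,0]]
p,M=st(); cal('wrist'); im=save('wrist','w7.png')
ms=[arm.masks_of('wrist',n) for n in ('caddy','jar','tin')]
print([(len(r),r[0]['location'] if r else 0) for r in ms])
u=np.any([r[0]['pixels'] for r in ms if r],0).astype(np.float32)
r=minimize(lambda q:np.abs(sil('wrist',q,'caddy')-u).sum()/u.sum(),[578.4,-35,-.35],method='Nelder-Mead',options=dict(initial_simplex=np.array([578.4,-35,-.35])+np.array([[0,0,0],[8,0,0],[0,8,0],[0,0,.1]]),xatol=.05)); x=r.x
print(x.round(3),r.fun)
print('delta',(M.T@(np.array([x[0],x[1],92])-p)).round(1))
o=im[:,:,::-1].copy();cv2.drawContours(o,cv2.findContours((sil('wrist',x,'caddy')>.5).astype(np.uint8),0,2)[0],-1,(0,0,255),1)
cv2.imwrite('pics/w7.png',o)
E
```

```text
clock: 25.33
position: [578.2, -33.9, 289.7]
ee_rot: [-0.579, -0.406, 0.404, 0.58]
contact_force: [0.7, 0.3, -0.3]
gripper_width: 65.6
t 25.33 pos [578.2 -33.9 289.7] psi 2.792 body [-0.001 -0.003  1.   ] F [ 0.7  0.3 -0.3] w 65.6 j [ 0.22  0.27 -0.01 -0.   -1.29 -0.57]
[(1, [254.6, 155.3]), (1, [208.6, 141.1]), (1, [300.1, 185.3])]
[ 5.78685e+02 -3.63400e+01 -3.60000e-01] 0.2702791690826416
delta [ -2.7 197.6  -1.3]
```

View pics/w7.png

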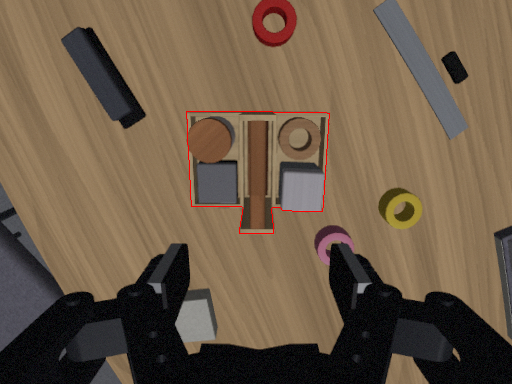

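All four things stand in the caddy: jar (209,141), ink pad (216,183), roll (300,139) and tin (301,187), with the bar at column 258. Descending on the bar.

```bash
python3 -m creep '[{"delta_pos":[-1,20,-0.5],"rot":[0,0,0],"jaw":66},{"delta_pos":[-1,30,-0.5],"rot":[0,0,0],"jaw":66},{"delta_pos":[0,30,0],"rot":[0,0,0],"jaw":66},{"delta_pos":[0,30,0],"rot":[0,0,0],"jaw":66},{"delta_pos":[0,30,0],"rot":[0,0,0],"jaw":66},{"delta_pos":[0,25,0],"rot":[0,0,0],"jaw":66},{"delta_pos":[0,17,0],"rot":[0,0,0],"jaw":66},{"delta_pos":[0,10,0],"rot":[0,0,0],"jaw":66},{"delta_pos":[0,5.5,0],"rot":[0,0,0],"jaw":66},{"delta_pos":[0,0,0],"rot":[0,0,0],"jaw":66}]'
python3 -m creep '[{"delta_pos":[0,0,0],"rot":[0,0,0],"jaw":50},{"delta_pos":[0,0,0],"rot":[0,0,0],"jaw":40},{"delta_pos":[0,0,0],"rot":[0,0,0],"jaw":30},{"delta_pos":[0,0,0],"rot":[0,0,0],"jaw":24},{"delta_pos":[0,0,0],"rot":[0,0,0],"jaw":20},{"delta_pos":[0,0,0],"rot":[0,0,0],"jaw":0},{"delta_pos":[0,0,0],"rot":[0,0,0],"jaw":0},{"delta_pos":[0,0,0],"rot":[0,0,0],"jaw":0},{"delta_pos":[0,0,0],"rot":[0,0,0],"jaw":0},{"delta_pos":[0,0,0],"rot":[0,0,0],"jaw":0}]'
python3 -c "
from look import *
p,M=st();print((M.T@[0,0,1]).round(4))"
```

```text
clock: 26.37
position: [579.5, -35.9, 92.1]
ee_rot: [-0.579, -0.406, 0.405, 0.58]
contact_force: [-0.2, 0.4, 0.4]
gripper_width: 65.9
clock: 27.2
position: [579.8, -35.9, 93.5]
ee_rot: [-0.579, -0.407, 0.404, 0.58]
contact_force: [-2.2, 1.8, 4.5]
gripper_width: 14.9
t 27.2 pos [579.8 -35.9  93.5] psi 2.792 body [-0.003 -0.003  1.   ] F [-2.2  1.8  4.5] w 14.9 j [ 0.22  0.44 -0.28 -0.   -0.84 -0.56]
[ 0.0037 -1.     -0.0015]
```

Gripped. I lift gently, 16 cm in total.

```bash
python3 -m creep '[{"delta_pos":[0,-1,0],"rot":[0,0,0],"jaw":0},{"delta_pos":[0,-2,0],"rot":[0,0,0],"jaw":0},{"delta_pos":[0,-3,0],"rot":[0,0,0],"jaw":0},{"delta_pos":[0,-4,0],"rot":[0,0,0],"jaw":0},{"delta_pos":[0,-5,0],"rot":[0,0,0],"jaw":0},{"delta_pos":[0,-5,0],"rot":[0,0,0],"jaw":0},{"delta_pos":[0,-4,0],"rot":[0,0,0],"jaw":0},{"delta_pos":[0,-3,0],"rot":[0,0,0],"jaw":0},{"delta_pos":[0,-2,0],"rot":[0,0,0],"jaw":0},{"delta_pos":[0,-1,0],"rot":[0,0,0],"jaw":0}]'
python3 - <<'E'
from look import *
p,M=st(); save('scene','s8.png'); print(arm.read_state()['wrist_torque'])
im=cv2.imread('pics/s8.png'); cv2.imwrite('pics/c8.png',cv2.resize(im[60:280,120:400],None,fx=2.8,fy=2.7,interpolation=2)[:600])
E
```

```text
clock: 28.03
position: [579.8, -36.0, 123.3]
ee_rot: [-0.579, -0.407, 0.404, 0.58]
contact_force: [-0.5, 0.2, -8.0]
gripper_width: 14.9
t 28.03 pos [579.8 -36.  123.3] psi 2.792 body [-0.003 -0.003  1.   ] F [-0.5  0.2 -8. ] w 14.9 j [ 0.22  0.41 -0.25 -0.   -0.91 -0.56]
[-0.01464114 -0.01991787 -0.03130309]
```

View pics/c8.png

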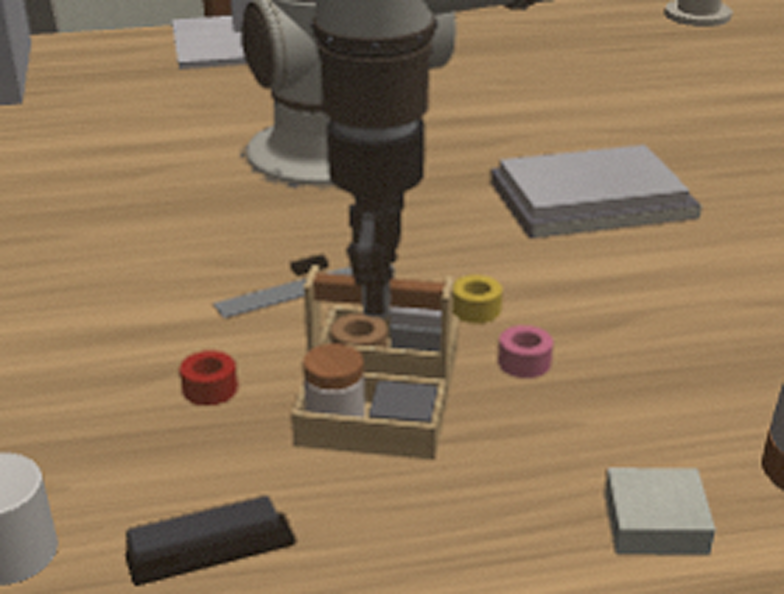

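The caddy hangs with the jar (333,385), roll, ink pad and tin standing in it, and the wrist torque is near zero. I continue to 16 cm.

```bash
python3 -m creep '[{"delta_pos":[0,-2,0],"rot":[0,0,0],"jaw":0},{"delta_pos":[0,-4,0],"rot":[0,0,0],"jaw":0},{"delta_pos":[0,-6,0],"rot":[0,0,0],"jaw":0},{"delta_pos":[0,-8,0],"rot":[0,0,0],"jaw":0},{"delta_pos":[0,-9,0],"rot":[0,0,0],"jaw":0},{"delta_pos":[0,-9,0],"rot":[0,0,0],"jaw":0},{"delta_pos":[0,-9,0],"rot":[0,0,0],"jaw":0},{"delta_pos":[0,-9,0],"rot":[0,0,0],"jaw":0},{"delta_pos":[0,-9,0],"rot":[0,0,0],"jaw":0},{"delta_pos":[0,-9,0],"rot":[0,0,0],"jaw":0}]'
python3 -m creep '[{"delta_pos":[0,-9,0],"rot":[0,0,0],"jaw":0},{"delta_pos":[0,-9,0],"rot":[0,0,0],"jaw":0},{"delta_pos":[0,-9,0],"rot":[0,0,0],"jaw":0},{"delta_pos":[0,-9,0],"rot":[0,0,0],"jaw":0},{"delta_pos":[0,-8,0],"rot":[0,0,0],"jaw":0},{"delta_pos":[0,-6,0],"rot":[0,0,0],"jaw":0},{"delta_pos":[0,-4,0],"rot":[0,0,0],"jaw":0},{"delta_pos":[0,-2,0],"rot":[0,0,0],"jaw":0},{"delta_pos":[0,0,0],"rot":[0,0,0],"jaw":0},{"delta_pos":[0,0,0],"rot":[0,0,0],"jaw":0}]'
python3 -m creep '[{"delta_pos":[0,0,0],"rot":[0,0,0],"jaw":0},{"delta_pos":[0,0,0],"rot":[0,0,0],"jaw":0},{"delta_pos":[0,0,0],"rot":[0,0,0],"jaw":0},{"delta_pos":[0,0,0],"rot":[0,0,0],"jaw":0},{"delta_pos":[0,0,0],"rot":[0,0,0],"jaw":0},{"delta_pos":[0,0,0],"rot":[0,0,0],"jaw":0},{"delta_pos":[0,0,0],"rot":[0,0,0],"jaw":0},{"delta_pos":[0,0,0],"rot":[0,0,0],"jaw":0},{"delta_pos":[0,0,0],"rot":[0,0,0],"jaw":0},{"delta_pos":[0,0,0],"rot":[0,0,0],"jaw":0}]'
python3 - <<'E'
from look import *
p,M=st(); save('scene','s9.png'); print(arm.read_state()['wrist_torque'])
im=cv2.imread('pics/s9.png'); o=im.copy()
c,s=np.cos(-.355),np.sin(-.355);h=p[2]-93.5
for q in (box(172,120,0,36),):
    X=q@np.array([[c,s,0],[-s,c,0],[0,0,1]])+[p[0],p[1],h]
    cv2.polylines(o,[cv2.convexHull((proj('scene',X)).astype(np.float32)).round().astype(np.int32)],True,(0,0,255),1)
cv2.imwrite('pics/c9.png',cv2.resize(np.hstack([im[40:240,190:320],o[40:240,190:320]]),None,fx=3,fy=3,interpolation=2)[:600])
E
```

```text
clock: 28.92
position: [579.4, -36.3, 197.8]
ee_rot: [-0.579, -0.407, 0.404, 0.58]
contact_force: [0.0, -0.2, -8.1]
gripper_width: 15.2
clock: 29.75
position: [579.1, -36.4, 252.3]
ee_rot: [-0.579, -0.406, 0.404, 0.58]
contact_force: [0.3, -0.5, -7.7]
gripper_width: 15.3
clock: 30.58
position: [579.4, -36.4, 252.8]
ee_rot: [-0.579, -0.407, 0.404, 0.58]
contact_force: [0.1, -0.5, -8.1]
gripper_width: 15.2
t 30.58 pos [579.4 -36.4 252.8] psi 2.792 body [-0.002 -0.003  1.   ] F [ 0.1 -0.5 -8.1] w 15.2 j [ 0.21  0.29 -0.07 -0.   -1.2  -0.56]
[-0.02106391  0.042173    0.01249673]
```

View pics/c9.png

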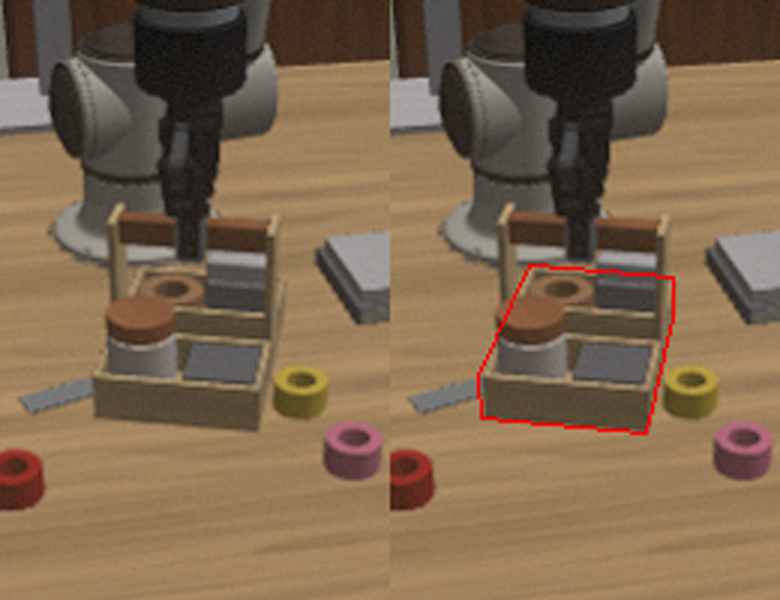

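```bash
python3 -c "
from bench import arm
print(arm.job_done())"
```

```text
the job is handed in; nothing more can be done
None
```

The jar and the tin are packed, and the arm is holding the caddy up by its handle bar. I handed the job in at about 30.6 s on the robot's clock.

- **Packing:** the jar went into the empty place beside the ink pad and the tin into the one beside the roll. Each was lowered until it touched the floor at about 6 N before I let go.
- **Lift:** the tool rose 159 mm from where it took the bar, so the caddy is about 16 cm clear of the desk.
- **Steadiness:** grip opening held at 15.2 mm, load about 8 N and wrist torque below 0.05 N m. The tool is within 0.005 rad of vertical.
- **Last picture:** jar, tin, roll and ink pad all stand in the caddy. Its lower edge matches the level outline I predicted to about 0.01 rad, though the whole outline sat 1–2 pixels off, which is within the camera calibration error.
- **Disagreement:** estimates of the tin's yaw ranged from 0.56 to 0.64 rad. I took 0.60 from a close crop and it gripped square.
- **Failed checks:**
  - The jar's network mask in the scene camera was wrong, so I did not use it.
  - A re-check of the caddy from the top and scene cameras before placing the tin used old pictures. A new wrist picture before gripping the bar put it within 2 mm of the earlier position.

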